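# Make up the roller kit and the pipe kit

## Robot

A 6-joint arm with a two-finger parallel gripper is mounted at the origin on a cart in front of the work surface, level with it; the furniture and walls round the work are solid. World frame = base frame: x ahead of the robot, y to its left, z up, the work surface at z = 0. Lengths are in m, angles in rad, forces in N, time in s.
With the tool pointing down it reaches from about 0.35 to 0.925 m from the base axis. Payload 6.4 kg.
Tool frame: the origin (TCP) lies midway between the tips of the shut fingers; the grasp point (between the pads) lies env.grasp_offset behind it (env.grasp_offset is the distance from the TCP to the grasp point, in m); z points along the fingers, y is the line along which they close (so a half turn about z gives the same grasp; the last joint's range is limited). The gripper opens to 85 mm and grips with 20 to 120 N. Pads are 22 mm wide; open, the fingers measure 114 mm over their backs; the gripper's body (76 mm by 85 mm) begins 54 mm behind the grasp point. The pads swing forward as they close: fully open they stand 13 mm farther back than shut.
Start: joints at [1.127, 0.245, 1.558, -0, 1.339, -0.174], TCP at [0.173, 0.626, 0.231] pointing down, gripper open.
Joint ranges: [-3.13, 3.13], [-1.02, 2.26], [0.13, 2.54], [-0.95, 4.09], [0.21, 2.88], [-2.74, 2.74]. Speed limits (rad/s): [2.57, 2.57, 3.14, 3.14, 3.14, 3.14].

## Interface

Orientations are given as a 3x3 rotation matrix whose columns are the frame's x, y, z axes.
In Python, from bench import sensors, imaging, ticket, env gives the robot as it stands.
- The arm moves only by the tool apply_moves, never from a script. Its argument "rows" is a list of rows, each a list of 7 numbers: the turn, a rotation vector about the world's x, y, z in rad, then the shift along the world's x, y, z in cm, then the opening, from 0 (shut) to 1 (fully open). In form: [[wx, wy, wz, tx, ty, tz, grip], ...]. A call has exactly 10 rows; each row shifts and turns the commanded pose from where the row before left it; what a row does not reach is not made up. A row lasts 1/8 s, in which the tool goes at most 62.5 mm and 10.7 degrees, less where a joint would pass 70% of its speed; a pose out of reach is approached as far as the arm can. A call is refused whole if a number of a shift passes 6.25 or a number of a turn 0.188, either way. A call with a gripper value outside its range is refused whole. The fingers move at their own pace and stop on an object; "grip_force" is the grip in N (left out, the last holds). Time passes only in rows, so rows that do not move let the fingers close, or fill a call up. It gives the time, the measured TCP pose, the force, the opening and the grip force at its end, in the units of the state.
- sensors.get_obs(): the state, without advancing time (a new reading comes with each control period).
- imaging.read_camera(name): name is "side" or "top" or "wrist"; returns the picture (384x512x3 uint8, red, green, blue); there is no depth.
- imaging.camera_model(name): a dict with "intrinsics" (3x3 intrinsics, pixels), "origin" and "rotation" of the camera in the world. Camera axes: x right, y down, z forward; pixel columns grow to the right and rows downward; lengths in m; the calibration is good to about 2 mm. A picture is of the moment at which its call begins: read the wrist's pose just before it. camera_model takes no time and is no camera call; for the wrist camera it gives the pose at the moment of the call.
- ticket.job_done(): hands the job in; it is judged then, once.
The state is a dict: "time_s": time; "joints": joint angles; "dq": joint speeds; "effort": joint torques, N m; "position": TCP position; "ee_rot": TCP orientation; "contact_force": force on the tool from outside, world axes, zero at the start; "wrist_torque": the same for the moment, N m; "gripper_width": opening from 0.0 (shut) to 1.0 (fully open); "finger_force": force on a finger pad.
Only numpy, scipy, OpenCV 4.12 (cv2) and the standard library are available. Lean on these libraries where they do the work, as an engineer would, in place of code of your own. Each camera call takes 0.05 s, during which the arm holds its last target. There are 200 camera calls.

## Task

Make up two kits of spare parts. The blue tray gets the guide roller in its large compartment and the rusty bolt and the rusty nut in its small compartments, one to each; the yellow tray gets the square pipe collar in its large compartment and the bright bolt in either of its small ones. Set every part flat on the tray floor the same way up as it stands now (the bolts on their heads), and leave the bracket, the sprocket and the tape roll where they are.

Things in the scene. Friction and masses are not known exactly. Their poses are not given: they have to be found in the camera images.
- roller: dark brown steel guide roller with a waist, 52 mm diameter, 52 mm high, standing on end, 0.2 kg; grips like a plain 52 mm cylinder. Origin: centre of its underside, z up.
- rusty_bolt: large rust-brown hex bolt standing on its head, thread upward, 75 mm high; head 27 mm across corners, 11 mm high; shank 16 mm diameter, 0.11 kg. Origin: centre of its underside (under the head), z up along the shank.
- rusty_nut: heavy rust-brown hex nut lying flat, 16 mm high, 30 mm across flats, 34 mm across corners, 0.07 kg. Origin: centre of its underside, z up; the two flats 30 mm apart face its +x and -x.
- collar: dark brown square-bodied pipe collar with a round hole, lying flat, 44 mm (x) by 50 mm (y), 22 mm high, 0.14 kg. Origin: centre of its underside, z up.
- bright_bolt: smaller bright silver hex bolt standing on its head, thread upward, 58 mm high; head 20 mm across corners, 8 mm high; shank 12 mm diameter, 0.11 kg. Origin: centre of its underside (under the head), z up along the shank.
- blue_tray: blue sheet-steel kit tray, fixed, 128 (x) x 108 mm, rim 10 mm high. Origin: centre of its underside on the table, z up. Floor top at z = 3 mm; walls and dividers 3 mm thick, dividers 9 mm high. One large compartment, inside 68 (x) x 102 mm, centre at x, y = -27, 0 mm in the tray's frame; two small ones on the +x side, each inside 51 (x) x 49 mm, centres at 35.5, +26 and 35.5, -26 mm.
- yellow_tray: yellow sheet-steel kit tray, fixed, 128 (x) x 108 mm, rim 10 mm high. Origin: centre of its underside on the table, z up. Floor top at z = 3 mm; walls and dividers 3 mm thick, dividers 9 mm high. One large compartment, inside 68 (x) x 102 mm, centre at x, y = -27, 0 mm in the tray's frame; two small ones on the +x side, each inside 51 (x) x 49 mm, centres at 35.5, +26 and 35.5, -26 mm.
- bracket: bystander: black U-shaped strap bracket standing on its base, 25 mm (x) by 63 mm (y), 50 mm high, loose. Origin: centre of its underside.
- sprocket: bystander: dark toothed chain sprocket lying flat, 75 mm diameter, 22 mm high at the hub, loose. Origin: centre of its underside.
- tape_roll: bystander: grey roll of tape lying flat, 70 mm diameter, 46 mm high, loose. Origin: centre of its underside.
Things that resemble listed ones, but are neither listed nor needed, are in the scene too. Of the things that look like the rusty_bolt, take the one that is farthest to the robot's right at the start.

How it is judged:
By the outcome, as a careful person would: the job done as asked, in the order asked, and still so for the second after the job is handed in, with the robot touching nothing.
It also fails if it takes over 144 s, if anything falls off the work surface, if the arm or the gripper's body presses on something with over 40 N, if the wrist force passes 120 N, or if a joint passes its speed limit or range.

## Working session

There is one attempt and no reset: what is moved stays moved. The work goes in short steps, Python scripts to look and compute and a tool call to move; the robot and the scene stay as the last step left them, time stands still between calls to the robot, and variables do not carry over. Pictures are saved under pics/ and viewed, at most 15 in all, crops included, and the job is handed in when it is done.

Besides the shell and the picture viewer there is one more tool, called after "Request:" as a command line: name --pt "numbers of a row" for each row, then --argument value for the rest. apply_moves: Moves the arm, as the interface text tells. Its arguments: {"type":"object","properties":{"rows":{"type":"array"},"grip_force":{"type":"number"}},"required":["rows"]}

```bash
ls; mkdir -p pics
python3 - <<'E'
from bench import sensors, imaging, ticket, env
import cv2, numpy as np
o=sensors.get_obs(); print({k:np.round(v,3).tolist() for k,v in o.items()}, env.grasp_offset)
for n in ("top","side","wrist"):
    m=imaging.camera_model(n); print(n,[np.round(m[k],3).tolist() for k in m])
    cv2.imwrite(f"pics/{n}0.png",imaging.read_camera(n)[:,:,::-1])
E
```

```text
pics
{'time_s': 0.0, 'joints': [1.127, 0.246, 1.559, 0.0, 1.339, -0.174], 'dq': [0.0, 0.0, 0.0, 0.001, -0.003, -0.0], 'effort': [0.0, -42.951, -32.613, -0.0, 0.005, 0.0], 'position': [0.173, 0.626, 0.23], 'ee_rot': [[-0.964, 0.267, -0.001], [0.267, 0.964, -0.002], [0.0, -0.002, -1.0]], 'contact_force': [0.671, -0.253, -0.554], 'wrist_torque': [-0.029, 0.017, 0.054], 'finger_force': 0.0, 'gripper_width': 1.003} 0.0187
top [[[346.554, 0.0, 254.164], [0.0, 346.554, 190.566], [0.0, 0.0, 1.0]], [0.449, -0.202, 1.186], [[-0.026, -0.996, 0.09], [-1.0, 0.027, 0.01], [-0.013, -0.09, -0.996]]]
side [[[406.649, 0.0, 253.008], [0.0, 406.649, 189.054], [0.0, 0.0, 1.0]], [0.154, -1.119, 0.426], [[0.929, -0.124, 0.35], [-0.371, -0.344, 0.863], [0.014, -0.931, -0.366]]]
wrist [[[306.337, 0.0, 254.298], [0.0, 306.337, 192.635], [0.0, 0.0, 1.0]], [0.11, 0.644, 0.373], [[0.266, 0.93, 0.255], [0.964, -0.256, -0.071], [-0.001, 0.265, -0.964]]]
```

```bash
python3 -c "
import cv2
for n in ('top','side'):
    i=cv2.imread(f'pics/{n}0.png'); cv2.imwrite(f'pics/{n}0b.png',cv2.resize(i,(800,600),interpolation=cv2.INTER_CUBIC))"
```

```text
(no output)
```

View pics/top0b.png

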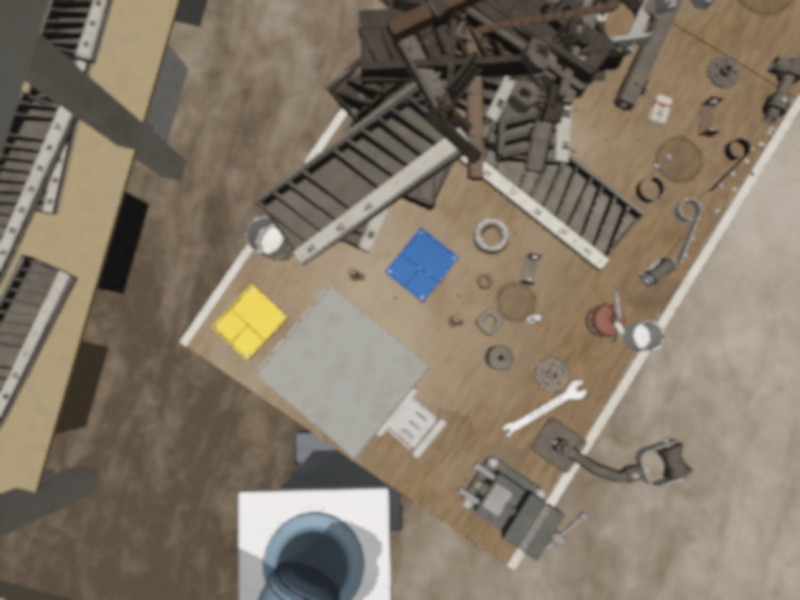

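View pics/side0b.png

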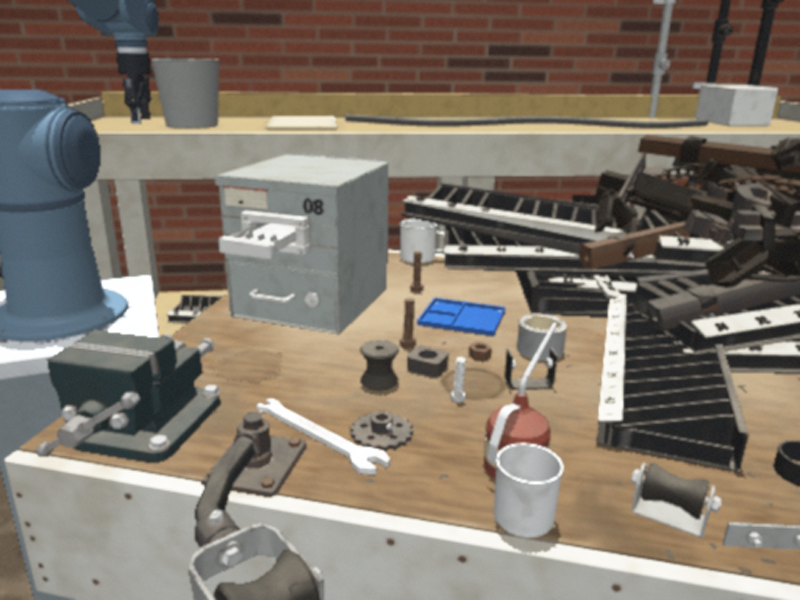

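The top view shows the blue tray at (422,264) and the yellow tray at (249,322), in the 800x600 picture. The parts are the roller (499,357), collar (489,321), nut (485,281), bright bolt (533,318) and two rusty bolts at (455,321) and (356,273). The bystanders are the tape roll (491,235), bracket (530,267) and sprocket (551,374). The side view shows a tall grey cabinet between the robot and the parts, and all the parts except the yellow tray.

Of the rusty bolt candidates, (455,321) is farther to the robot's right (image right = -y), so that is the one meant. I'll confirm with numbers and a crop.

```bash
cat > h.py <<'E'
from bench import sensors, imaging, ticket, env
import cv2, numpy as np
def ray(m,uv):
    d=np.linalg.inv(m["intrinsics"])@[uv[0],uv[1],1.]; return np.array(m["origin"]),np.array(m["rotation"])@d
def plane(m,uv,z=0.):
    o,d=ray(m,uv); return o+d*(z-o[2])/d[2]
def tri(obs):
    A=np.zeros((3,3));b=np.zeros(3);L=[]
    for m,uv in obs:
        o,d=ray(m,uv);d=d/np.linalg.norm(d);P=np.eye(3)-np.outer(d,d);A+=P;b+=P@o;L.append((P,o))
    x=np.linalg.solve(A,b); return x,max(np.linalg.norm(P@(x-o)) for P,o in L)
def proj(m,p):
    c=np.array(m["rotation"]).T@(np.array(p)-m["origin"]); q=m["intrinsics"]@c; return q[:2]/q[2]
E
python3 - <<'E'
from h import *
T=imaging.camera_model("top");S=imaging.camera_model("side");s=512/800
P={'rbolt':((455,321),(408,302)),'rbolt2':((356,273),(417,256)),'collar':((489,321),(427,354)),'roller':((499,357),(379,347)),'nut':((485,281),(480,347)),'bbolt':((537,317),(460,360)),
'sprocket':((551,374),(381,418)),'tape':((491,235),(541,325)),'bracket':((530,267),(530,355)),'blue':((422,264),(462,316)),
'cab_near_left':((427,369),(232,180)),'cabR':((357,457),(219,176)),'cabF':((427,369),(339,182)),'cabB':((331,289),(387,162)),'cabL':((258,373),(285,154))}
for k,(a,b) in P.items():
    x,e=tri([(T,np.array(a)*s),(S,np.array(b)*s)]);print(k,x.round(3),round(e,3))
print('yellow',plane(T,np.array((249,322))*s).round(3))
t=cv2.imread('pics/top0.png');h=cv2.cvtColor(t,cv2.COLOR_BGR2HSV)
for n,lo,hi,z in(('blue',(105,150,80),(125,255,255),.01),('yel',(22,150,120),(34,255,255),.01)):
    M=cv2.inRange(h,lo,hi);c=max(cv2.findContours(M,0,2)[0],key=cv2.contourArea)
    r=cv2.boxPoints(cv2.minAreaRect(c));print(n,cv2.contourArea(c),[plane(T,p,z)[:2].round(3).tolist() for p in r])
c=cv2.imread('pics/top0.png')[140:260,200:370];cv2.imwrite('pics/c1.png',cv2.resize(c,None,fx=4.6,fy=4.6,interpolation=2))
E
```

```text
rbolt [ 0.501 -0.309  0.069] 0.002
rbolt2 [ 0.605 -0.107  0.069] 0.001
collar [ 0.5   -0.387  0.02 ] 0.001
roller [ 0.423 -0.399  0.049] 0.0
nut [ 0.588 -0.383  0.014] 0.001
bbolt [ 0.503 -0.481  0.055] 0.0
sprocket [ 0.383 -0.514  0.016] 0.0
tape [ 0.683 -0.395  0.04 ] 0.0
bracket [ 0.612 -0.475  0.04 ] 0.001
blue [ 0.63  -0.247  0.002] 0.0
cab_near_left [ 0.341 -0.231  0.247] 0.07
cabR [ 0.265 -0.117  0.237] 0.002
cabF [ 0.414 -0.242  0.242] 0.005
cabB [ 0.556 -0.077  0.237] 0.002
cabL [0.409 0.054 0.237] 0.002
yellow [0.512 0.137 0.   ]
blue 845.0 [[0.616, -0.172], [0.704, -0.246], [0.642, -0.318], [0.554, -0.244]]
yel 923.0 [[0.504, 0.213], [0.593, 0.128], [0.522, 0.054], [0.433, 0.139]]
```

View pics/c1.png

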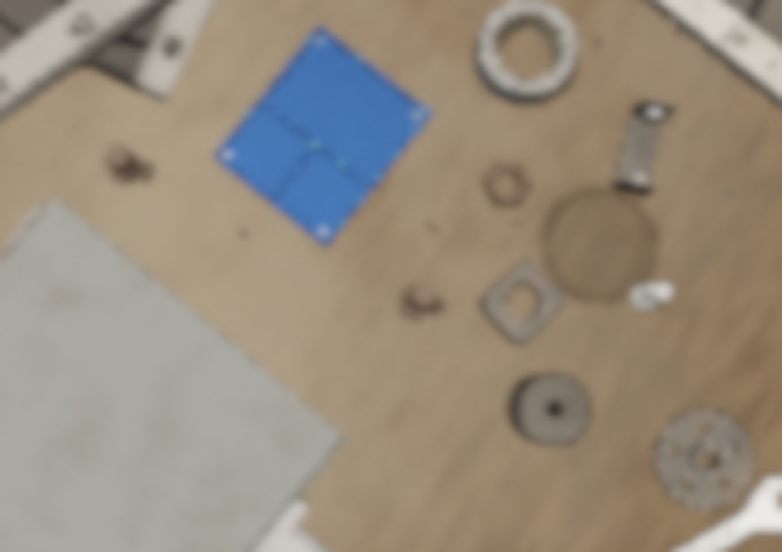

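The triangulated tops match the given heights: bolts 69 mm (near 75), collar 20, roller 49, nut 14, bright bolt 55 mm. The cabinet top is at z≈0.24. The rusty bolts lie at y=-0.309 and y=-0.107. The crop confirms that the one at crop (420,300) is the rightmost. Next I'll fly over the yellow tray and look with the wrist camera.

Request:
apply_moves --pt "0 0 -0.1 2.5 -5.1 1.9 1" --pt "0 0 -0.1 2.5 -5.1 1.9 1" --pt "0 0 -0.1 2.5 -5.1 1.9 1" --pt "0 0 -0.1 2.5 -5.1 1.9 1" --pt "0 0 -0.1 2.5 -5.1 1.9 1" --pt "0 0 -0.1 2.5 -5.1 1.9 1" --pt "0 0 -0.1 2.5 -5.1 1.9 1" --pt "0 0 -0.1 2.5 -5.1 1.9 1" --pt "0 0 -0.1 2.5 -5.1 1.9 1" --pt "0 0 -0.1 2.5 -5.1 1.9 1"

```text
time_s: 1.4
position: [0.4235, 0.1147, 0.4218]
ee_rot: [[-0.293, 0.956, 0.0], [0.956, 0.293, 0.0], [0.0, 0.0, -1.0]]
contact_force: [1.1, 0.4, -0.7]
gripper_width: 1.0
finger_force: 0.0
```

```bash
cat > snap.py <<'E'
from h import *
import sys,pickle
n=sys.argv[1]; m=imaging.camera_model("wrist"); i=imaging.read_camera("wrist")
o=sensors.get_obs()
cv2.imwrite(f"pics/{n}.png",i[:,:,::-1]); pickle.dump(m,open(f"{n}.pkl","wb"))
open("log.txt","a").write(repr((np.array(o["joints"]).tolist(),np.array(o["position"]).tolist()))+"\n")
print(o["time_s"],np.round(o["joints"],3),np.round(o["position"],4),np.round(o["ee_rot"],3).tolist())
E
python3 - <<'E'
open('log.txt','a').write("([1.127,0.246,1.559,0,1.339,-0.174],[0.173,0.626,0.230])\n")
E
python3 snap.py w1
```

```text
1.45 [-0.005 -0.36   1.794 -0.004  1.703 -0.293] [0.4265 0.1096 0.4241] [[-0.284, 0.959, 0.005], [0.959, 0.284, -0.004], [-0.005, 0.003, -1.0]]
```

View pics/w1.png

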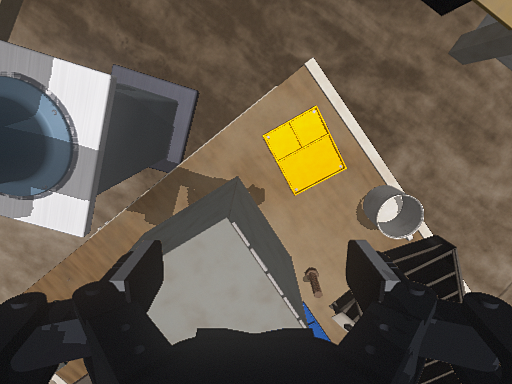

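The wrist view shows the yellow tray with corners near (317,107), (263,136), (296,194) and (346,168). Its small compartments are at the upper left, (280,137) and (311,121). The cabinet lies below it. Next I'll fly on to the right side.

Request:
apply_moves --pt "0 0 -0.1 0.3 -5.2 1 1" --pt "0 0 -0.1 0.3 -5.2 0 1" --pt "0 0 -0.1 0.3 -5.2 0 1" --pt "0 0 -0.1 0.3 -5.2 0 1" --pt "0 0 -0.1 0.3 -5.2 0 1" --pt "0 0 -0.1 0.3 -5.2 0 1" --pt "0 0 -0.1 0.3 -5.2 0 1" --pt "0 0 -0.1 0.3 -5.2 0 1" --pt "0 0 -0.1 0.3 -5.2 0 1" --pt "0 0 0 0 0 0 1"

```text
time_s: 2.7
position: [0.4496, -0.3541, 0.4293]
ee_rot: [[0.567, 0.824, -0.002], [0.824, -0.567, 0.002], [0.001, -0.003, -1.0]]
contact_force: [-0.1, 0.2, -0.4]
gripper_width: 0.999
finger_force: 0.0
```

```bash
python3 snap.py w2
cat > tray.py <<'E'
from h import *
import sys,pickle
def corners(img,lo,hi):
    h=cv2.cvtColor(img,cv2.COLOR_BGR2HSV);M=cv2.inRange(h,lo,hi)
    M=cv2.morphologyEx(M,cv2.MORPH_CLOSE,np.ones((5,5)))
    c=max(cv2.findContours(M,0,1)[0],key=cv2.contourArea).reshape(-1,2).astype(float)
    # fit a line to each side of the min-area box, intersect neighbours
    b=cv2.boxPoints(cv2.minAreaRect(c.astype(np.float32)));L=[]
    for i in range(4):
        p,q=b[i],b[(i+1)%4];d=(q-p)/np.linalg.norm(q-p);n=np.array([-d[1],d[0]])
        s=(c-p)@d;f=np.abs((c-p)@n);k=(f<5)&(s>8)&(s<np.linalg.norm(q-p)-8)
        vx,vy,x,y=cv2.fitLine(c[k].astype(np.float32),cv2.DIST_HUBER,0,.01,.01).ravel();L.append(np.cross([x,y,1],[x+vx,y+vy,1]))
    X=[np.cross(L[i-1],L[i]) for i in range(4)]
    return np.array([x[:2]/x[2] for x in X])
B=((100,120,60),(128,255,255));Y=((20,140,110),(35,255,255))
if __name__=="__main__":
    T=imaging.camera_model("top");t=cv2.imread("pics/top0.png")
    for n,w,col in(("yellow","w1",Y),("blue","w2",B)):
        m=pickle.load(open(w+".pkl","rb"));W=corners(cv2.imread(f"pics/{w}.png"),*col);C=corners(t,*col)
        p=np.array([plane(m,x,.01)[:2] for x in W]);q=np.array([plane(T,x,.01)[:2] for x in C])
        print(n,W.round(0).tolist(),p.round(3).tolist(),'sides',[np.linalg.norm(p[i]-p[i-1]).round(3) for i in range(4)],'c',p.mean(0).round(4),'top c',q.mean(0).round(4))
        x,e=tri([(m,W.mean(0)),(T,C.mean(0))]);print(' tri',x.round(3),round(e,4))
        for i in range(4):
            d=p[i]-p[i-1]
            if np.linalg.norm(d)>.118: print(' long az',np.degrees(np.arctan2(d[1],d[0])).round(1))
E
python3 tray.py
```

```text
2.75 [-0.863 -0.028  1.498  0.     1.674 -0.262] [ 0.4499 -0.3525  0.43  ] [[0.565, 0.825, -0.001], [0.825, -0.565, 0.002], [0.001, -0.002, -1.0]]
yellow [[262.0, 135.0], [316.0, 105.0], [346.0, 168.0], [294.0, 195.0]] [[0.432, 0.14], [0.507, 0.216], [0.598, 0.128], [0.524, 0.051]] sides [np.float64(0.127), np.float64(0.107), np.float64(0.127), np.float64(0.107)] c [0.5151 0.1338] top c [0.5135 0.1331]
 tri [0.514 0.135 0.006] 0.0009
 long az 135.9
 long az -44.1
blue [[266.0, 62.0], [273.0, -0.0], [351.0, -0.0], [339.0, 70.0]] [[0.548, -0.246], [0.609, -0.175], [0.713, -0.246], [0.644, -0.328]] sides [np.float64(0.126), np.float64(0.094), np.float64(0.126), np.float64(0.107)] c [ 0.6287 -0.2487] top c [ 0.6289 -0.2453]
 tri [ 0.631 -0.246  0.001] 0.001
 long az 139.8
 long az -34.6
```

View pics/w2.png

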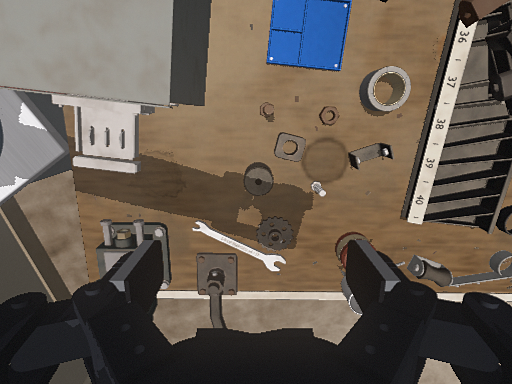

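In w2 the roller is at (259,178), the collar (290,147), the nut (329,116), the rusty bolt (267,108), the bright bolt (318,188), the tape (386,90), the bracket (371,155) and the sprocket (276,232). The blue tray's small compartments are on its left side, towards the cabinet. Now an enlarged crop for exact pixels.

Run:
```python
import cv2
i=cv2.imread('pics/w2.png')[85:225,235:400];i=cv2.resize(i,None,fx=4,fy=4,interpolation=2)
for k in range(0,165,20): cv2.putText(i,str(235+k),(k*4,10),0,.4,(0,255,255),1);cv2.line(i,(k*4,12),(k*4,20),(0,255,255),1)
for k in range(0,140,20): cv2.putText(i,str(85+k),(0,k*4+4),0,.4,(0,255,255),1)
cv2.imwrite('pics/c2.png',i)
```

```text
(no output)
```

View pics/c2.png

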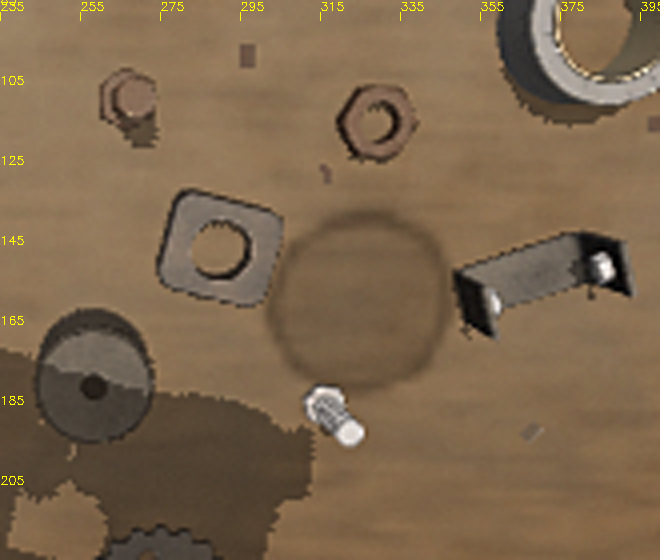

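Run:
```python
from h import *
import pickle
m=pickle.load(open('w2.pkl','rb'));T=imaging.camera_model("top");s=.64
f=lambda p:np.array([235+p[0]/4,85+p[1]/4])
c=lambda p:np.array([200+p[0]/4.6,140+p[1]/4.6])
D={'roller':((93,387),(553,409),.052),'rbolt':((137,96),(431,303),.075),'nut':((378,119),(506,185),.016),'collar':((221,246),(521,300),.022),'bbolt':((349,433),(660,293),.058)}
for k,(a,b,z) in D.items():
    x,e=tri([(m,f(a)),(T,c(b))]);print(k,x.round(3),round(e,4),'plane w2',plane(m,f(a),z).round(4),'top',plane(T,c(b),z).round(4))
def az(a,b,z):
    d=plane(m,f(b),z)-plane(m,f(a),z);return np.degrees(np.arctan2(d[1],d[0])).round(1),np.linalg.norm(d).round(4)
C=[(180,188),(286,211),(263,307),(157,274)]
print('collar',[az(C[i],C[(i+1)%4],.022) for i in range(4)])
N=[(355,87),(403,88),(417,118),(402,152),(357,155),(338,122)]
print('nut',[az(N[i],N[(i+1)%6],.016) for i in range(6)])
print('bolt heads', plane(m,f((121,97)),.011).round(4), plane(m,f((325,403)),.008).round(4))
print('tray',[plane(m,p,.01).round(4).tolist() for p in ((266,62),(339,70))])
```

```text
roller [ 0.421 -0.406  0.03 ] 0.0009 plane w2 [ 0.4239 -0.4029  0.052 ] top [ 0.4213 -0.4016  0.052 ]
rbolt [ 0.5   -0.311  0.123] 0.005 plane w2 [ 0.5069 -0.3114  0.075 ] top [ 0.4974 -0.3161  0.075 ]
nut [ 0.576 -0.369  0.097] 0.0005 plane w2 [ 0.5909 -0.381   0.016 ] top [ 0.5854 -0.3805  0.016 ]
collar [ 0.509 -0.421 -0.188] 0.0006 plane w2 [ 0.5038 -0.3878  0.022 ] top [ 0.5001 -0.387   0.022 ]
bbolt [ 0.502 -0.476  0.072] 0.0022 plane w2 [ 0.5049 -0.4816  0.058 ] top [ 0.5008 -0.4794  0.058 ]
collar [(np.float64(-46.5), np.float64(0.0483)), (np.float64(-135.7), np.float64(0.0438)), (np.float64(128.3), np.float64(0.0505)), (np.float64(41.5), np.float64(0.0392))]
nut [(np.float64(-35.7), np.float64(0.021)), (np.float64(-95.5), np.float64(0.0145)), (np.float64(-145.4), np.float64(0.0156)), (np.float64(149.2), np.float64(0.0199)), (np.float64(88.5), np.float64(0.0169)), (np.float64(31.5), np.float64(0.0162))]
bolt heads [ 0.5031 -0.3094  0.011 ] [ 0.5047 -0.4803  0.008 ]
tray [[0.5476, -0.2457, 0.01], [0.6436, -0.3271, 0.01]]
```

Cross-checks agree to a few mm. The positions are roller (0.423,-0.402), rusty bolt (0.503,-0.310), nut (0.589,-0.381), collar (0.502,-0.388) and bright bolt (0.504,-0.480). All are within reach. I'll start with the roller.

Request:
apply_moves --pt "0 0 0 -0.5 -0.8 -4.5 1" --pt "0 0 0 -0.5 -0.8 -4.5 1" --pt "0 0 0 -0.5 -0.8 -4.5 1" --pt "0 0 0 -0.4 -0.9 -4.5 1" --pt "0 0 0 -0.4 -0.8 -4.5 0.9" --pt "0 0 0 -0.4 -0.8 -4.5 0.9" --pt "0 0 0 0 0 -1.0 0.9" --pt "0 0 0 0 0 0 0.9" --pt "0 0 0 0 0 0 0.9" --pt "0 0 0 0 0 0 0.9" --grip_force 40

```text
time_s: 4.0
position: [0.4241, -0.4012, 0.1534]
ee_rot: [[0.563, 0.826, 0.002], [0.826, -0.563, -0.003], [-0.001, 0.003, -1.0]]
contact_force: [-0.0, -0.2, 0.3]
gripper_width: 0.901
finger_force: 0.0
```

```bash
python3 snap.py w3
```

```text
4.05 [-0.952  0.173  1.792  0.     1.173 -0.353] [ 0.4239 -0.401   0.153 ] [[0.564, 0.826, 0.002], [0.826, -0.564, -0.002], [-0.001, 0.003, -1.0]]
```

View pics/w3.png

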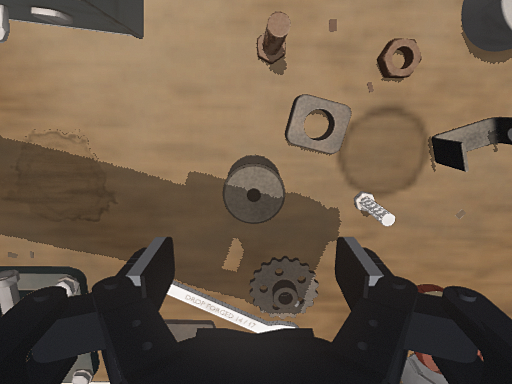

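In w3 the roller's top bore is at (254,195), the collar hole at (319,125), the nut hole at (402,59), the rusty bolt's tip at (279,20) and the bright bolt's tip at (388,219).

Run:
```python
from h import *
import pickle
m=pickle.load(open('w3.pkl','rb'));T=imaging.camera_model("top");S=imaging.camera_model("side")
m2=pickle.load(open('w2.pkl','rb'));f=lambda p:np.array([235+p[0]/4,85+p[1]/4])
D={'roller':((254,195),(93,387),.052),'rbolt':((279,19),(137,96),.075),'nut':((402,59),(378,119),.016),'collar':((319.5,124.5),(221,246),.022),'bbolt':((388,219),(349,433),.058)}
for k,(a,b,z) in D.items():
    x,e=tri([(m,a),(m2,f(b))]);print(k,x.round(4),round(e,4),'plane',plane(m,a,z).round(4))
print('tcp px',proj(m,sensors.get_obs()['position']))
def az(a,b,z):
    d=plane(m,b,z)-plane(m,a,z);return np.degrees(np.arctan2(d[1],d[0])).round(1),np.linalg.norm(d).round(4)
C=[(295,93),(354,107),(341,155),(285,143)]
print('collar',[az(C[i],C[(i+1)%4],.022) for i in range(4)])
```

```text
roller [ 0.4234 -0.4038  0.0475] 0.0001 plane [ 0.4242 -0.4028  0.052 ]
rbolt [ 0.5061 -0.3108  0.0862] 0.0006 plane [ 0.5079 -0.3086  0.075 ]
nut [ 0.5919 -0.3827  0.0108] 0.0009 plane [ 0.5897 -0.3829  0.016 ]
collar [ 0.504  -0.3897  0.0143] 0.0007 plane [ 0.5029 -0.3892  0.022 ]
bbolt [ 0.5052 -0.4821  0.0562] 0.0003 plane [ 0.505  -0.4809  0.058 ]
tcp px [252.08641546 246.51169193]
collar [(np.float64(-46.9), np.float64(0.0526)), (np.float64(-135.3), np.float64(0.0423)), (np.float64(133.8), np.float64(0.0518)), (np.float64(45.8), np.float64(0.043))]
```

Request:
apply_moves --pt "0 0 0 0 -0.2 -4 0.9" --pt "0 0 0 0 0 -4 0.9" --pt "0 0 0 0 0 -3.5 0.9" --pt "0 0 0 0 0 -2 0.9" --pt "0 0 0 0 0 0 0.9" --pt "0 0 0 0 0 0 0.4" --pt "0 0 0 0 0 0 0.4" --pt "0 0 0 0 0 0 0.4" --pt "0 0 0 0 0 0 0.4" --pt "0 0 0 0 0 0 0.4" --grip_force 40

```text
time_s: 5.3
position: [0.4242, -0.4039, 0.0184]
ee_rot: [[0.564, 0.826, 0.002], [0.826, -0.564, -0.003], [-0.001, 0.003, -1.0]]
contact_force: [-0.4, 0.8, 6.5]
gripper_width: 0.594
finger_force: 42.8
```

Request:
apply_moves --pt "0 0 0 0 0 4 0.4" --pt "0 0 0 0 0 5 0.4" --pt "0 0 0 0 0 5 0.4" --pt "0 0 0 4.5 2.8 2 0.4" --pt "0 0 0 4.5 2.8 0 0.4" --pt "0 0 0 4.5 2.8 0 0.4" --pt "0 0 0 4.5 2.8 0 0.4" --pt "0 0 0 4.6 2.9 0 0.4" --pt "0 0 0 0 0 0 0.4" --pt "0 0 0 0 0 0 0.4"

```text
time_s: 6.55
position: [0.6487, -0.2613, 0.1757]
ee_rot: [[0.564, 0.826, -0.001], [0.826, -0.564, 0.0], [-0.0, -0.001, -1.0]]
contact_force: [-0.6, -0.5, -2.2]
gripper_width: 0.596
finger_force: 43.3
```

```bash
python3 snap.py w4
python3 - <<'E'
import sys; sys.path.insert(0,'.')
from tray import *
m=pickle.load(open('w4.pkl','rb'));i=cv2.imread('pics/w4.png')
p=np.array([plane(m,x,.01)[:2] for x in corners(i,*B)]);print(p.round(4).tolist(),p.mean(0).round(4),[np.linalg.norm(p[k]-p[k-1]).round(3) for k in range(4)])
E
```

```text
6.6 [-0.545  0.406  1.461 -0.     1.276  0.054] [ 0.6484 -0.2619  0.1759] [[0.564, 0.826, -0.001], [0.826, -0.564, 0.0], [-0.0, -0.001, -1.0]]
[[0.5491, -0.2464], [0.6175, -0.1647], [0.714, -0.2463], [0.6463, -0.3257]] [ 0.6317 -0.2458] [np.float64(0.126), np.float64(0.107), np.float64(0.126), np.float64(0.104)]
```

View pics/w4.png

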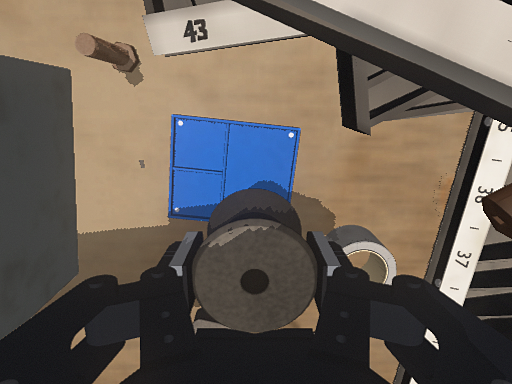

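Run:
```python
from h import *
import pickle
m=pickle.load(open('w4.pkl','rb'));T=imaging.camera_model("top");S=imaging.camera_model("side")
for p in ((350,130),(305,30),(370,70),(490,118)):
    for z in (0,.1,.2):
        x=plane(m,p,z);print(p,z,x.round(3),'top800',(proj(T,x)/.64).round(0),'side800',(proj(S,x)/.64).round(0))
print(m['origin'])
```

```text
(350, 130) 0 [ 0.756 -0.278  0.   ] top800 [434. 208.] side800 [536. 314.]
(350, 130) 0.1 [ 0.735 -0.255  0.1  ] top800 [426. 206.] side800 [523. 256.]
(350, 130) 0.2 [ 0.713 -0.233  0.2  ] top800 [417. 204.] side800 [510. 195.]
(305, 30) 0 [ 0.767 -0.174  0.   ] top800 [387. 204.] side800 [509. 293.]
(305, 30) 0.1 [ 0.742 -0.184  0.1  ] top800 [391. 203.] side800 [505. 244.]
(305, 30) 0.2 [ 0.717 -0.194  0.2  ] top800 [396. 202.] side800 [500. 190.]
(370, 70) 0 [ 0.801 -0.239  0.   ] top800 [416. 189.] side800 [545. 303.]
(370, 70) 0.1 [ 0.765 -0.229  0.1  ] top800 [413. 192.] side800 [530. 250.]
(370, 70) 0.2 [ 0.73  -0.218  0.2  ] top800 [408. 195.] side800 [514. 193.]
(490, 118) 0 [ 0.879 -0.347  0.   ] top800 [463. 153.] side800 [621. 320.]
(490, 118) 0.1 [ 0.819 -0.303  0.1  ] top800 [448. 165.] side800 [582. 259.]
(490, 118) 0.2 [ 0.759 -0.259  0.2  ] top800 [430. 179.] side800 [542. 197.]
[ 0.687709   -0.20595976  0.31853939]
```

Run:
```python
from h import *
import pickle
m=pickle.load(open('w4.pkl','rb'));T=imaging.camera_model("top");S=imaging.camera_model("side");s=.64
for a,b in (((465,152),(618,232)),((297,258),(405,200)),((430,207),(600,265)),((362,245),(447,250)),((478,165),(622,290))):
    x,e=tri([(T,np.array(a)*s),(S,np.array(b)*s)]);print(a,b,x.round(3),round(e,3),proj(m,x).round(0))
t=cv2.imread('pics/top0.png')[80:190,150:320];g=cv2.imread('pics/side0.png')[110:200,240:410]
cv2.imwrite('pics/c3.png',np.vstack([cv2.resize(t,None,fx=3,fy=3,interpolation=2),cv2.resize(g,None,fx=3,fy=3,interpolation=2)]))
```

```text
(465, 152) (618, 232) [ 0.837 -0.34   0.152] 0.012 [619. 158.]
(297, 258) (405, 200) [0.626 0.001 0.148] 0.0 [-143. -227.]
(430, 207) (600, 265) [ 0.786 -0.299  0.084] 0.059 [431. 138.]
(362, 245) (447, 250) [ 0.661 -0.121  0.079] 0.001 [155.  28.]
(478, 165) (622, 290) [ 0.836 -0.375  0.067] 0.009 [514. 178.]
```

View pics/c3.png

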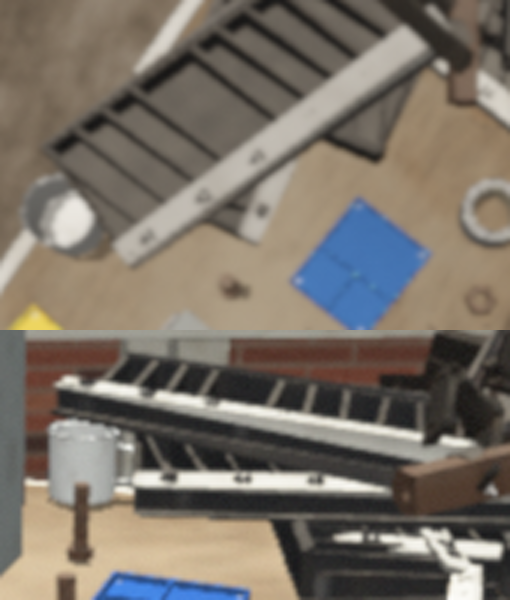

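The upper rack rail is at z≈0.15, close to where the camera housing would come down. I'll turn the tool by 84° so the camera sits on the open side and the fingers lie along the tray's long inner side.

Request:
apply_moves --pt "0 0 0.183 0.4 -0.1 0 0.4" --pt "0 0 0.183 0 0 0 0.4" --pt "0 0 0.183 0 0 0 0.4" --pt "0 0 0.183 0 0 0 0.4" --pt "0 0 0.183 0 0 0 0.4" --pt "0 0 0.183 0 0 0 0.4" --pt "0 0 0.183 0 0 -2 0.4" --pt "0 0 0.183 0 0 -4 0.4" --pt "0 0 0 0 0 -4 0.4" --pt "0 0 0 0 0 0 0.4"

```text
time_s: 7.85
position: [0.6494, -0.2619, 0.0719]
ee_rot: [[-0.76, 0.65, -0.008], [0.65, 0.76, 0.005], [0.009, -0.002, -1.0]]
contact_force: [0.0, -0.3, -2.8]
gripper_width: 0.593
finger_force: 43.3
```

Request:
apply_moves --pt "0 0 0 0.2 -0.1 -2.5 0.4" --pt "0 0 0 0 0 -1.5 0.4" --pt "0 0 0 0 0 -0.8 0.4" --pt "0 0 0 0 0 -0.2 0.4" --pt "0 0 0 0 0 0 0.4" --pt "0 0 0 0 0 0 0.4" --pt "0 0 0 0 0 0 0.4" --pt "0 0 0 0 0 0 0.4" --pt "0 0 0 0 0 0 0.4" --pt "0 0 0 0 0 0 0.4"

```text
time_s: 9.1
position: [0.6552, -0.2635, 0.0263]
ee_rot: [[-0.761, 0.649, -0.0], [0.649, 0.761, -0.0], [0.0, -0.0, -1.0]]
contact_force: [0.0, 0.1, -1.3]
gripper_width: 0.593
finger_force: 43.4
```

Request:
apply_moves --pt "0 0 0 -0.2 0 -0.2 0.4" --pt "0 0 0 0 0 -0.2 0.4" --pt "0 0 0 0 0 0 0.4" --pt "0 0 0 0 0 0 0.4" --pt "0 0 0 0 0 0 0.8" --pt "0 0 0 0 0 0 0.8" --pt "0 0 0 0 0 0 0.8" --pt "0 0 0 0 0 2 0.8" --pt "0 0 0 0 0 5 0.8" --pt "0 0 0 0 0 6 0.8"

```text
time_s: 10.35
position: [0.6528, -0.2632, 0.1541]
ee_rot: [[-0.761, 0.649, -0.001], [0.649, 0.761, 0.001], [0.001, -0.0, -1.0]]
contact_force: [-0.3, -0.2, 0.0]
gripper_width: 0.799
finger_force: 0.0
```

Request:
apply_moves --pt "0 0 -0.183 -2 -0.7 1 0.7" --pt "0 0 -0.183 -2 -0.6 0 0.7" --pt "0 0 -0.183 -2 -0.6 0 0.6" --pt "0 0 -0.183 -2 -0.6 0 0.6" --pt "0 0 -0.183 -2 -0.6 0 0.6" --pt "0 0 -0.183 -2 -0.6 0 0.6" --pt "0 0 -0.183 -2 -0.6 0 0.6" --pt "0 0 -0.183 -0.8 -0.4 0 0.6" --pt "0 0 0 0 0 0 0.6" --pt "0 0 0 0 0 0 0.6"

```text
time_s: 11.6
position: [0.5058, -0.3106, 0.1632]
ee_rot: [[0.562, 0.827, 0.001], [0.827, -0.562, -0.001], [-0.0, 0.001, -1.0]]
contact_force: [-0.5, 0.1, 0.7]
gripper_width: 0.601
finger_force: 0.0
```

```bash
python3 snap.py w5
```

```text
11.65 [-0.742  0.184  1.76   0.     1.197 -0.145] [ 0.5058 -0.3105  0.163 ] [[0.562, 0.827, 0.001], [0.827, -0.562, -0.001], [-0.0, 0.001, -1.0]]
```

View pics/w5.png

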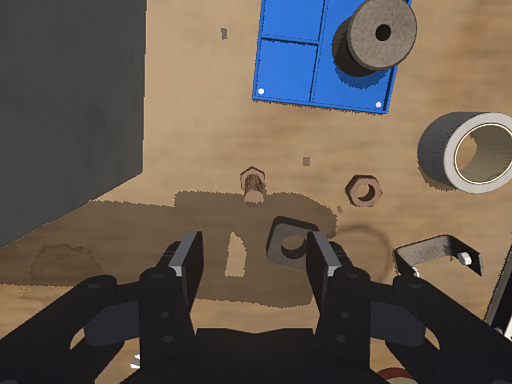

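The roller stands in the blue large compartment. The rusty bolt's tip is at (255,199) and its head at (252,179).

Run:
```python
from h import *
import pickle
m=pickle.load(open('w5.pkl','rb'));print(plane(m,(255,199),.075).round(4),plane(m,(252,179),.011).round(4))
print('nut',plane(m,(366,190),.016).round(4),'roller',plane(m,(383,32),.055).round(4))
```

```text
[ 0.5066 -0.3121  0.075 ] [ 0.5052 -0.3092  0.011 ]
nut [ 0.5921 -0.3801  0.016 ] roller [ 0.6547 -0.2632  0.055 ]
```

Request:
apply_moves --pt "0 0 0 0 0 -4 0.6" --pt "0 0 0 0 0 -4 0.6" --pt "0 0 0 0 0 -3.5 0.6" --pt "0 0 0 0 0 -1.6 0.6" --pt "0 0 0 0 0 0 0.6" --pt "0 0 0 0 0 0 0.05" --pt "0 0 0 0 0 0 0.05" --pt "0 0 0 0 0 0 0.05" --pt "0 0 0 0 0 0 0.05" --pt "0 0 0 0 0 0 0.05"

```text
time_s: 12.9
position: [0.5063, -0.3114, 0.0331]
ee_rot: [[0.564, 0.826, 0.002], [0.826, -0.564, -0.002], [-0.0, 0.003, -1.0]]
contact_force: [-0.3, 0.4, 5.7]
gripper_width: 0.175
finger_force: 39.2
```

Request:
apply_moves --pt "0 0 0 0 0 3 0.05" --pt "0 0 0 0 0 3 0.05" --pt "0 0 0 2.6 2.2 0 0.05" --pt "0 0 0 2.6 2.2 0 0.05" --pt "0 0 0 2.6 2.2 0 0.05" --pt "0 0 0 0 0 0 0.05" --pt "0 0 0 0 0 0 0.05" --pt "0 0 0 0 0 -3 0.05" --pt "0 0 0 0 0 -1.5 0.05" --pt "0 0 0 0 0 0 0.05"

```text
time_s: 14.15
position: [0.5817, -0.2443, 0.0447]
ee_rot: [[0.565, 0.825, -0.003], [0.825, -0.565, 0.002], [-0.0, -0.004, -1.0]]
contact_force: [0.4, 0.6, 0.2]
gripper_width: 0.173
finger_force: 39.3
```

Request:
apply_moves --pt "0 0 0 0.3 0 0 0.05" --pt "0 0 0 0 0 -0.5 0.05" --pt "0 0 0 0 0 -0.3 0.05" --pt "0 0 0 0 0 0 0.05" --pt "0 0 0 0 0 0 0.5" --pt "0 0 0 0 0 0 0.5" --pt "0 0 0 0 0 0 0.5" --pt "0 0 0 0 0 3 0.5" --pt "0 0 0 0 0 5 0.6" --pt "0 0 0 0 0 5 0.6"

```text
time_s: 15.4
position: [0.586, -0.2444, 0.1696]
ee_rot: [[0.564, 0.826, -0.0], [0.826, -0.564, 0.0], [0.0, -0.001, -1.0]]
contact_force: [-0.0, -0.7, -0.1]
gripper_width: 0.602
finger_force: 0.0
```

```bash
python3 snap.py w6
```

```text
15.45 [-0.573  0.263  1.637  0.     1.229  0.026] [ 0.5898 -0.2466  0.1784] [[0.564, 0.826, 0.011], [0.826, -0.564, -0.007], [0.0, 0.013, -1.0]]
```

View pics/w6.png

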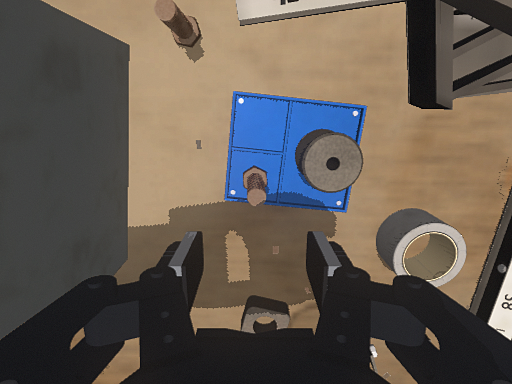

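The bolt stands in the lower-left small compartment, with its head at (256,177). Next I'll measure the nut's outline for its flats.

Run:
```python
from h import *
import pickle
for w,(u,v) in (('w5',(364,190)),('w3',(400,59)),('w2',(329,115))):
    m=pickle.load(open(w+'.pkl','rb'));i=cv2.imread(f'pics/{w}.png');r=26 if w!='w2' else 15
    c=cv2.cvtColor(i[v-r:v+r,u-r:u+r],cv2.COLOR_BGR2LAB).astype(float);bg=np.median(np.vstack([c[0],c[-1],c[:,0],c[:,-1]]),0)
    M=(np.linalg.norm((c-bg)*[.6,1,1.3],axis=2)>15).astype(np.uint8);M=cv2.morphologyEx(M,3,np.ones((3,3)));M=cv2.morphologyEx(M,2,np.ones((3,3)))
    k=max(cv2.findContours(M,0,1)[0],key=cv2.contourArea);h=cv2.convexHull(k).reshape(-1,2)+[u-r,v-r]
    p=np.array([plane(m,x,.016)[:2] for x in h.astype(float)])
    ang=np.arange(0,180);wd=[np.ptp(p@[np.cos(np.radians(a)),np.sin(np.radians(a))]) for a in ang]
    s=[sum(wd[(a+60*j)%180] for j in range(3))/3 for a in range(60)]
    print(w,p.mean(0).round(4),((p.max(0)+p.min(0))/2).round(4),'flat normal',int(np.argmin(s)),round(min(s),4),round(max(s),4))
```

```text
w5 [ 0.5861 -0.3699] [ 0.5883 -0.373 ] flat normal 53 0.0263 0.0292
w3 [ 0.5835 -0.3828] [ 0.5807 -0.3813] flat normal 54 0.0308 0.033
w2 [ 0.5895 -0.385 ] [ 0.5896 -0.3808] flat normal 55 0.0319 0.0333
```

Request:
apply_moves --pt "0 0 0.165 0.2 -4.6 0 0.6" --pt "0 0 0.165 0.1 -4.6 0 0.6" --pt "0 0 0.165 0.1 -4.5 0 0.55" --pt "0 0 0 0 0 -4 0.55" --pt "0 0 0 0 0 -4 0.55" --pt "0 0 0 0 0 -2 0.55" --pt "0 0 0 0 0 0 0.55" --pt "0 0 0 0 0 0 0.55" --pt "0 0 0 0 0 0 0.55" --pt "0 0 0 0 0 0 0.55"

```text
time_s: 16.7
position: [0.5909, -0.3819, 0.0697]
ee_rot: [[0.104, 0.995, 0.002], [0.995, -0.104, -0.001], [-0.001, 0.002, -1.0]]
contact_force: [0.5, 0.4, 1.0]
gripper_width: 0.555
finger_force: 0.0
```

```bash
python3 snap.py w7
```

```text
16.75 [-0.735  0.533  1.497  0.     1.11  -0.631] [ 0.5907 -0.3818  0.0693] [[0.104, 0.995, 0.001], [0.995, -0.104, -0.001], [-0.001, 0.001, -1.0]]
```

View pics/w7.png

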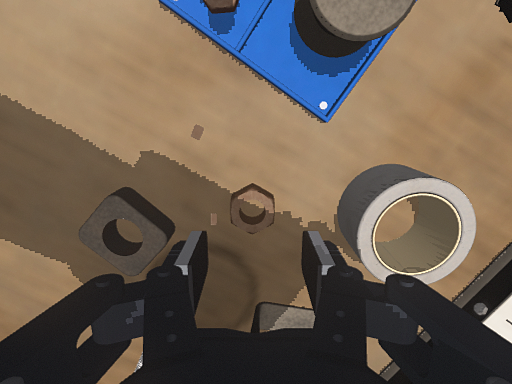

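The nut is at (252,211), its two flats face the fingers, and the tape roll clears the right finger. I'll check its position, and the collar's at (124,236).

Run:
```python
from h import *
import pickle
m=pickle.load(open('w7.pkl','rb'));print(plane(m,(252,211),.016).round(4),'collar',plane(m,(124,236),.022).round(4))
```

```text
[ 0.5906 -0.3815  0.016 ] collar [ 0.5037 -0.3881  0.022 ]
```

Request:
apply_moves --pt "0 0 0 0 0 -3 0.55" --pt "0 0 0 0 0 -2 0.55" --pt "0 0 0 0 0 -1 0.55" --pt "0 0 0 0 0 0 0.55" --pt "0 0 0 0 0 0 0.55" --pt "0 0 0 0 0 0 0.2" --pt "0 0 0 0 0 0 0.2" --pt "0 0 0 0 0 0 0.2" --pt "0 0 0 0 0 0 0.2" --pt "0 0 0 0 0 0 0.2"

```text
time_s: 18.0
position: [0.591, -0.3822, 0.0097]
ee_rot: [[0.104, 0.995, 0.002], [0.995, -0.104, -0.002], [-0.001, 0.002, -1.0]]
contact_force: [-1.8, 1.1, 4.9]
gripper_width: 0.326
finger_force: 40.1
```

Request:
apply_moves --pt "0 0 0 0 0 3 0.2" --pt "0 0 0 0 0 5 0.2" --pt "0 0 0 0 0 5 0.2" --pt "0 0 -0.1 0.8 4.5 0 0.2" --pt "0 0 -0.1 0.8 4.5 0 0.2" --pt "0 0 -0.1 0.8 4.5 0 0.2" --pt "0 0 -0.08 0.7 4.6 0 0.2" --pt "0 0 0 0 0 0 0.2" --pt "0 0 0 0 0 -4 0.2" --pt "0 0 0 0 0 0 0.2"

```text
time_s: 19.25
position: [0.6183, -0.1999, 0.0943]
ee_rot: [[0.466, 0.885, -0.007], [0.885, -0.466, 0.004], [-0.0, -0.008, -1.0]]
contact_force: [-0.7, 1.1, -1.2]
gripper_width: 0.33
finger_force: 39.8
```

```bash
python3 snap.py w8
```

```text
19.3 [-0.487  0.395  1.633 -0.     1.118 -0.002] [ 0.6198 -0.2007  0.0965] [[0.466, 0.885, -0.004], [0.885, -0.466, 0.002], [-0.0, -0.004, -1.0]]
```

Request:
apply_moves --pt "0 0 0 0 0 -3 0.2" --pt "0 0 0 0 0 -3 0.2" --pt "0 0 0 0 0 -1.5 0.2" --pt "0 0 0 0 0 0 0.2" --pt "0 0 0 0 0 0 0.2" --pt "0 0 0 0 0 0 0.2" --pt "0 0 0 0 0 0 0.2" --pt "0 0 0 0 0 0 0.2" --pt "0 0 0 0 0 0 0.2" --pt "0 0 0 0 0 0 0.2"

```text
time_s: 20.55
position: [0.6212, -0.2005, 0.0233]
ee_rot: [[0.465, 0.885, -0.0], [0.885, -0.465, 0.0], [0.0, -0.0, -1.0]]
contact_force: [-0.6, -0.2, -1.2]
gripper_width: 0.328
finger_force: 39.8
```

Request:
apply_moves --pt "0 0 0 0 0 -0.5 0.2" --pt "0 0 0 0 0 -0.5 0.2" --pt "0 0 0 0 0 0 0.2" --pt "0 0 0 0 0 0 0.2" --pt "0 0 0 0 0 0 0.5" --pt "0 0 0 0 0 0 0.5" --pt "0 0 0 0 0 0 0.5" --pt "0 0 0 0 0 3 0.5" --pt "0 0 0 0 0 5 0.5" --pt "0 0 0 0 0 5 0.7"

```text
time_s: 21.8
position: [0.6209, -0.2004, 0.1444]
ee_rot: [[0.465, 0.885, -0.001], [0.885, -0.465, 0.0], [-0.0, -0.001, -1.0]]
contact_force: [0.3, 0.1, -0.3]
gripper_width: 0.691
finger_force: 0.0
```

```bash
python3 snap.py w9
```

```text
21.85 [-0.485  0.329  1.604  0.     1.196 -0.002] [ 0.6251 -0.2023  0.1533] [[0.465, 0.885, 0.011], [0.885, -0.465, -0.006], [0.0, 0.013, -1.0]]
```

```bash
python3 - <<'E'
from h import *
import pickle
m=pickle.load(open('w1.pkl','rb'));T=imaging.camera_model("top")
print('can rim tri',tri([(m,(400,213)),(T,np.array((267,235))*.64)]))
for p in ((365,195),(375,232)): print('base edge',plane(m,p,0).round(3))
E
cp pics/w9.png pics/w9v.png
```

```text
can rim tri (array([0.69550773, 0.08402018, 0.0601413 ]), np.float64(0.004050278996458463))
base edge [0.655 0.089 0.   ]
base edge [0.703 0.024 0.   ]
```

Request:
apply_moves --pt "0 0 -0.11 -2 -3.1 0 0.9" --pt "0 0 -0.11 -2 -3.1 0 0.9" --pt "0 0 -0.11 -2 -3.1 0 0.9" --pt "0 0 0 -2 -3.1 0 0.9" --pt "0 0 0 -2 -3.2 0 0.9" --pt "0 0 0 -1.8 -3.2 0 0.9" --pt "0 0 0 0 0 0 0.9" --pt "0 0 0 0 0 -4 0.9" --pt "0 0 0 0 0 -2 0.9" --pt "0 0 0 0 0 0 0.9"

```text
time_s: 23.1
position: [0.5026, -0.3867, 0.0811]
ee_rot: [[0.726, 0.687, -0.003], [0.687, -0.726, 0.003], [0.0, -0.005, -1.0]]
contact_force: [0.2, -0.3, 0.3]
gripper_width: 0.902
finger_force: 0.0
```

```bash
python3 snap.py w10
python3 - <<'E'
from h import *
import pickle
m=pickle.load(open('w10.pkl','rb'));print('collar expected px',proj(m,(.5035,-.388,.022)),proj(m,(.504,-.481,.058)))
i=cv2.imread('pics/w10.png');cv2.imwrite('pics/v12.png',np.hstack([cv2.resize(cv2.imread('pics/w9.png'),(400,300)),cv2.resize(i,(400,300))]))
E
```

```text
23.15 [-0.835  0.379  1.683  0.     1.081 -0.021] [ 0.5034 -0.3877  0.0829] [[0.727, 0.687, -0.001], [0.687, -0.727, 0.001], [0.0, -0.001, -1.0]]
collar expected px [256.02258031 210.35022596] [362.8088427  323.73468518]
```

View pics/v12.png

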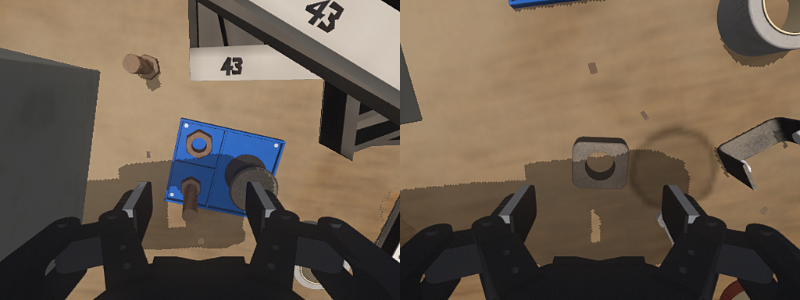

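The left half shows the nut lying flat at (198,144) in its compartment beside the bolt. The right half shows the collar at (600,163), square to the fingers, with the bright bolt clear of them.

Request:
apply_moves --pt "0 0 0 0 0 -3 0.9" --pt "0 0 0 0 0 -3 0.9" --pt "0 0 0 0 0 -1.7 0.9" --pt "0 0 0 0 0 0 0.9" --pt "0 0 0 0 0 0 0.9" --pt "0 0 0 0 0 0 0.9" --pt "0 0 0 0 0 0 0.4" --pt "0 0 0 0 0 0 0.4" --pt "0 0 0 0 0 0 0.4" --pt "0 0 0 0 0 0 0.4"

```text
time_s: 24.4
position: [0.5037, -0.3889, 0.0071]
ee_rot: [[0.727, 0.687, 0.001], [0.687, -0.727, -0.001], [-0.0, 0.001, -1.0]]
contact_force: [-0.7, 0.6, 5.7]
gripper_width: 0.569
finger_force: 42.7
```

Request:
apply_moves --pt "0 0 0 0 0 3.3 0.4" --pt "0 0 0 0 0 6 0.4" --pt "0 0 0 0 0 6 0.4" --pt "0 0 0 0 0 6 0.4" --pt "0 0 0 0 0 6 0.4" --pt "0 0 0.01 0.3 2.5 5 0.4" --pt "0 0 0.01 0.3 5 2 0.4" --pt "0 0 0.01 0.3 5.5 0 0.4" --pt "0 0 0.01 0.3 5.5 0 0.4" --pt "0 0 0 0.3 5.5 0 0.4"

```text
time_s: 25.65
position: [0.5177, -0.1466, 0.3482]
ee_rot: [[0.699, 0.715, -0.001], [0.715, -0.699, 0.001], [-0.0, -0.001, -1.0]]
contact_force: [1.8, 0.3, -1.3]
gripper_width: 0.576
finger_force: 42.1
```

Request:
apply_moves --pt "0 0 0 0.3 5.5 0 0.4" --pt "0 0 0 0.3 5.5 0 0.4" --pt "0 0 0 0.3 5.5 0 0.4" --pt "0 0 0 0.3 5.5 0 0.4" --pt "0 0 0 0.3 4.5 0 0.4" --pt "0 0 0 0 0 0 0.4" --pt "0 0 0 0 0 0 0.4" --pt "0 0 0 0 0 0 0.4" --pt "0 0 0 0 0 0 0.4" --pt "0 0 0 0 0 0 0.4"

```text
time_s: 26.9
position: [0.5333, 0.1159, 0.3493]
ee_rot: [[0.7, 0.714, 0.0], [0.714, -0.7, -0.0], [0.0, 0.0, -1.0]]
contact_force: [-0.2, 0.1, -1.5]
gripper_width: 0.572
finger_force: 42.1
```

```bash
python3 snap.py w11
python3 - <<'E'
import sys; sys.path.insert(0,'.')
from tray import *
m=pickle.load(open('w11.pkl','rb'));i=cv2.imread('pics/w11.png')
W=corners(i,*Y);p=np.array([plane(m,x,.01)[:2] for x in W]);print(W.round(0).tolist(),p.round(4).tolist(),p.mean(0).round(4),[np.linalg.norm(p[k]-p[k-1]).round(3) for k in range(4)])
E
```

```text
26.95 [ 0.006 -0.076  1.686 -0.     1.531  0.781] [0.5333 0.116  0.3493] [[0.7, 0.715, 0.0], [0.715, -0.7, -0.0], [0.0, 0.0, -1.0]]
[[196.0, 119.0], [278.0, 118.0], [278.0, 186.0], [200.0, 186.0]] [[0.5065, 0.2152], [0.598, 0.1293], [0.5242, 0.0507], [0.4333, 0.1396]] [0.5155 0.1337] [np.float64(0.105), np.float64(0.126), np.float64(0.108), np.float64(0.127)]
```

Request:
apply_moves --pt "0 0 0 0.1 -0.1 -6 0.4" --pt "0 0 0 0 0 -6 0.4" --pt "0 0 0 0 0 -6 0.4" --pt "0 0 0 0 0 -6 0.4" --pt "0 0 0 0 0 -5 0.4" --pt "0 0 0 0 0 -3 0.4" --pt "0 0 0 0 0 0 0.4" --pt "0 0 0 0 0 0 0.4" --pt "0 0 0 0 0 0 0.4" --pt "0 0 0 0 0 0 0.4"

```text
time_s: 28.2
position: [0.5353, 0.1155, 0.0307]
ee_rot: [[0.699, 0.715, 0.003], [0.715, -0.699, 0.0], [0.002, 0.002, -1.0]]
contact_force: [-0.2, 0.0, -1.8]
gripper_width: 0.574
finger_force: 42.1
```

Request:
apply_moves --pt "0 0 0 0 0 -1 0.4" --pt "0 0 0 0 0 -0.6 0.4" --pt "0 0 0 0 0 -0.3 0.4" --pt "0 0 0 0 0 0 0.4" --pt "0 0 0 0 0 0 0.4" --pt "0 0 0 0 0 0 0.4" --pt "0 0 0 0 0 0 0.4" --pt "0 0 0 0 0 0 0.4" --pt "0 0 0 0 0 0 0.4" --pt "0 0 0 0 0 0 0.4"

```text
time_s: 29.45
position: [0.5343, 0.1155, 0.0103]
ee_rot: [[0.699, 0.715, 0.0], [0.715, -0.699, 0.0], [0.0, 0.0, -1.0]]
contact_force: [-0.1, 0.5, -0.7]
gripper_width: 0.57
finger_force: 42.1
```

Request:
apply_moves --pt "0 0 0 0 0 0 0.8" --pt "0 0 0 0 0 0 0.8" --pt "0 0 0 0 0 0 0.8" --pt "0 0 0 0 0 3 0.8" --pt "0 0 0 0 0 6 0.7" --pt "0 0 0 0 0 6 0.6" --pt "0 0 0 0 0 6 0.6" --pt "0 0 0 0 0 6 0.6" --pt "0 0 0 0 0 6 0.6" --pt "0 0 0 0 0 0 0.6"

```text
time_s: 30.7
position: [0.5366, 0.1156, 0.3472]
ee_rot: [[0.699, 0.715, 0.012], [0.715, -0.699, 0.0], [0.009, 0.009, -1.0]]
contact_force: [-0.3, -0.6, 0.1]
gripper_width: 0.6
finger_force: 0.0
```

```bash
python3 snap.py w12
python3 - <<'E'
from h import *
import pickle
m=pickle.load(open('w12.pkl','rb'))
print('collar px',proj(m,(.5344,.1155,.025)))
T=imaging.camera_model("top");S=imaging.camera_model("side");s=.64
for a,b in (((605,320),(519,400)),((617,298),(548,330)),((605,320),(519,420))):
    print('oil',[np.round(v,3) for v in tri([(T,np.array(a)*s),(S,np.array(b)*s)])])
E
```

```text
30.75 [ 0.006 -0.072  1.693  0.     1.515  0.779] [0.5353 0.1155 0.3434] [[0.699, 0.715, 0.006], [0.715, -0.699, 0.0], [0.004, 0.004, -1.0]]
collar px [251.08114358 157.82303061]
oil [array([ 0.497, -0.617,  0.073]), np.float64(0.005)]
oil [array([ 0.532, -0.613,  0.149]), np.float64(0.001)]
oil [array([ 0.497, -0.624,  0.053]), np.float64(0.004)]
```

Request:
apply_moves --pt "0 0 0 -0.3 -6 0 0.6" --pt "0 0 0 -0.3 -6 0 0.6" --pt "0 0 0 -0.3 -6 0 0.6" --pt "0 0 0 -0.3 -6 0 0.6" --pt "0 0 0 -0.3 -6 0 0.6" --pt "0 0 0 -0.3 -6 0 0.6" --pt "0 0 0 -0.3 -6 0 0.6" --pt "0 0 0 -0.3 -6 0 0.6" --pt "0 0 0 -0.3 -6 0 0.6" --pt "0 0 0 -0.3 -5.7 0 0.6"

```text
time_s: 32.0
position: [0.5033, -0.483, 0.3374]
ee_rot: [[0.699, 0.715, -0.002], [0.715, -0.699, 0.003], [0.001, -0.004, -1.0]]
contact_force: [0.1, 0.3, -0.1]
gripper_width: 0.602
finger_force: 0.0
```

Request:
apply_moves --pt "0 0 0 0 0 -6 0.6" --pt "0 0 0 0 0 -6 0.6" --pt "0 0 0 0 0 -6 0.6" --pt "0 0 0 0 0 -1 0.6" --pt "0 0 0 0 0 0 0.6" --pt "0 0 0 0 0 0 0.6" --pt "0 0 0 0 0 0 0.6" --pt "0 0 0 0 0 0 0.6" --pt "0 0 0 0 0 0 0.6" --pt "0 0 0 0 0 0 0.6"

```text
time_s: 33.25
position: [0.5042, -0.4815, 0.1504]
ee_rot: [[0.699, 0.715, 0.0], [0.715, -0.699, -0.0], [-0.0, 0.0, -1.0]]
contact_force: [0.7, -1.5, 0.5]
gripper_width: 0.6
finger_force: 0.0
```

```bash
python3 snap.py w13
python3 - <<'E'
from h import *
import pickle
m=pickle.load(open('w13.pkl','rb'));i=cv2.imread('pics/w13.png')
q=proj(m,(.505,-.481,.058));print('exp tip',q,'exp head',proj(m,(.505,-.481,.008)))
a=cv2.imread('pics/w12.png')[60:260,150:350];b=i[110:310,150:350]
cv2.imwrite('pics/v13.png',np.hstack([cv2.resize(a,(400,400)),cv2.resize(b,(400,400))]))
E
```

```text
33.3 [-0.925  0.426  1.483 -0.     1.232 -0.151] [ 0.5042 -0.4815  0.1503] [[0.699, 0.715, -0.0], [0.715, -0.699, 0.0], [0.0, -0.0, -1.0]]
exp tip [253.69127217 195.7105596 ] exp head [253.8076079  181.39744397]
```

View pics/v13.png

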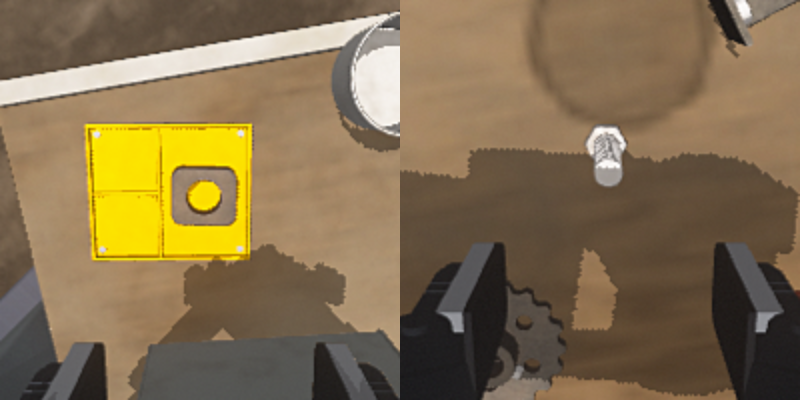

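The collar lies flat in the yellow large compartment, seen at (204,197) in the left half. The bright bolt's tip in the right half is at (608,174), within 1 px of where I expected it.

Request:
apply_moves --pt "0 0 0 0 0 -4 0.6" --pt "0 0 0 0 0 -4 0.6" --pt "0 0 0 0 0 -3 0.6" --pt "0 0 0 0 0 -1.5 0.6" --pt "0 0 0 0 0 0 0.6" --pt "0 0 0 0 0 0 0" --pt "0 0 0 0 0 0 0" --pt "0 0 0 0 0 0 0" --pt "0 0 0 0 0 0 0" --pt "0 0 0 0 0 0 0"

```text
time_s: 34.55
position: [0.5047, -0.4822, 0.0272]
ee_rot: [[0.699, 0.715, 0.001], [0.715, -0.699, -0.001], [-0.0, 0.002, -1.0]]
contact_force: [-1.9, 2.3, 6.3]
gripper_width: 0.125
finger_force: 39.1
```

Request:
apply_moves --pt "0 0 0 0 0 3 0" --pt "0 0 0 0 0 6 0" --pt "0 0 0 0 0 6 0" --pt "0 0 0 0 0 6 0" --pt "0 0 0 0 0 6 0" --pt "0 0 0 0 3 5 0" --pt "0 0 0 0 6 0 0" --pt "0 0 0 0 6 0 0" --pt "0 0 0 0 6 0 0" --pt "0 0 0 0 6 0 0"

```text
time_s: 35.8
position: [0.5038, -0.2095, 0.3452]
ee_rot: [[0.699, 0.715, 0.001], [0.715, -0.699, -0.0], [0.0, 0.001, -1.0]]
contact_force: [0.4, 0.5, -1.5]
gripper_width: 0.124
finger_force: 39.5
```

Request:
apply_moves --pt "0 0 0 0 6 0 0" --pt "0 0 0 0 6 0 0" --pt "0 0 0 0 6 0 0" --pt "0 0 0 0.1 6 0 0" --pt "0 0 0 0.1 6 0 0" --pt "0 0 0 0.1 6 0 0" --pt "0 0 0 0 3 0 0" --pt "0 0 0 0 0 0 0" --pt "0 0 0 0 0 0 0" --pt "0 0 0 0 0 0 0"

```text
time_s: 37.05
position: [0.5074, 0.1775, 0.3453]
ee_rot: [[0.7, 0.714, 0.0], [0.714, -0.7, -0.0], [-0.0, 0.0, -1.0]]
contact_force: [0.0, -0.2, -1.4]
gripper_width: 0.125
finger_force: 39.5
```

Request:
apply_moves --pt "0 0 0 0 0 -6 0" --pt "0 0 0 0 0 -6 0" --pt "0 0 0 0 0 -6 0" --pt "0 0 0 0 0 -6 0" --pt "0 0 0 0 0 -4 0" --pt "0 0 0 0 0 -2 0" --pt "0 0 0 0 0 0 0" --pt "0 0 0 0 0 0 0" --pt "0 0 0 0 0 0 0" --pt "0 0 0 0 0 0 0"

```text
time_s: 38.3
position: [0.508, 0.1786, 0.0464]
ee_rot: [[0.699, 0.715, 0.002], [0.715, -0.699, 0.0], [0.002, 0.001, -1.0]]
contact_force: [0.5, -0.1, -1.4]
gripper_width: 0.123
finger_force: 39.4
```

Request:
apply_moves --pt "0 0 0 0 -0.1 -0.8 0" --pt "0 0 0 0 0 -0.5 0" --pt "0 0 0 0 0 -0.2 0" --pt "0 0 0 0 0 0 0" --pt "0 0 0 0 0 0 0" --pt "0 0 0 0 0 0 0" --pt "0 0 0 0 0 0 0" --pt "0 0 0 0 0 0 0" --pt "0 0 0 0 0 0 0" --pt "0 0 0 0 0 0 0"

```text
time_s: 39.55
position: [0.5072, 0.1775, 0.0303]
ee_rot: [[0.699, 0.715, -0.0], [0.715, -0.699, 0.0], [-0.0, -0.0, -1.0]]
contact_force: [-0.5, 0.6, 1.2]
gripper_width: 0.125
finger_force: 39.6
```

Contact with the tray floor is just felt. I'll release, lift, and check.

Request:
apply_moves --pt "0 0 0 0 0 0 0.4" --pt "0 0 0 0 0 0 0.4" --pt "0 0 0 0 0 0 0.4" --pt "0 0 0 0 0 0 0.4" --pt "0 0 0 0 0 3 0.4" --pt "0 0 0 0 0 5 0.4" --pt "0 0 0 0 0 6 0.6" --pt "0 0 0 0 0 6 0.6" --pt "0 0 0 0 0 6 0.6" --pt "0 0 0 0 0 0 0.6"

```text
time_s: 40.8
position: [0.51, 0.1779, 0.297]
ee_rot: [[0.699, 0.715, 0.012], [0.715, -0.699, 0.002], [0.01, 0.008, -1.0]]
contact_force: [0.9, -0.4, -1.2]
gripper_width: 0.605
finger_force: 0.0
```

```bash
python3 snap.py w14
python3 - <<'E'
from h import *
w=cv2.imread('pics/w14.png');s=cv2.cvtColor(imaging.read_camera('side'),cv2.COLOR_RGB2BGR);t=cv2.cvtColor(imaging.read_camera('top'),cv2.COLOR_RGB2BGR)
cv2.imwrite('pics/v14.png',np.vstack([np.hstack([cv2.resize(w,(400,300)),cv2.resize(s[130:290,190:400],(400,300))]),np.hstack([cv2.resize(t[130:260,200:370],(400,300)),cv2.resize(t[160:250,130:250],(400,300))])]))
E
```

```text
40.85 [ 0.126 -0.069  1.779 -0.     1.425  0.9  ] [0.5084 0.1777 0.2932] [[0.699, 0.715, 0.006], [0.715, -0.699, 0.001], [0.005, 0.004, -1.0]]
```

View pics/v14.png

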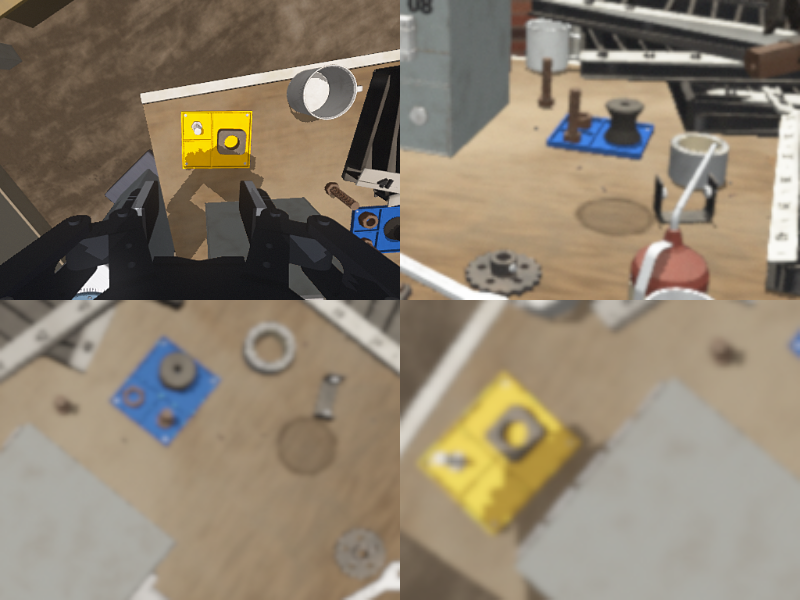

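All five parts are in place. In the mosaic, the bright bolt stands at (197,127) and the collar lies at (231,142) in the yellow tray. The blue tray at (165,390) holds the roller, nut and rusty bolt, and the bystanders haven't moved. I'm handing it in.

```bash
python3 -c "
from bench import ticket; print(ticket.job_done())"
```

```text
the job is handed in; nothing more can be done
None
```

Both kits are made up and the job is handed in: in the final camera check all five parts stood in their compartments as asked, the bystanders had not moved, and the clock read about 41 s of the 144 s allowed.

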